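Load a tube carrier under the reader's spring flap

TASK

Load the blood sample into the reader: with one fingertip press the black bar down so that the spring-closed flap lifts and hold it there, and with the other fingertip push the tube carrier by its end plate along the lane, under the raised flap, until it is fully home against the back stop. Then let go of the bar so that the flap shuts completely over the carrier. Nothing is grasped: only push the carrier, never lift it off the lane, and leave the tube rack, the bottle and the jar where they stand.

Things in the scene. Friction and masses are not known exactly. Their poses are not given: they have to be found in the camera images.
- reader: White bench-top reader, fixed, 345 x 150 mm. Origin on the table, on the lane's centre line below the flap's front face; x runs along the lane into the reader, y left, z up. Lane floor: level steel, 40 mm wide, 12 mm above the table, x = -200 to +68 mm. Rails 22 mm high (above table) and 6 mm thick flank it for x < 0. Base plate 8 mm thick, y = -53 to 97 mm.
- stop (a point): Foot of the back stop, on the lane floor's centre, x = 68 mm in the reader's frame. The bay runs from x = 0 to here: side walls up to 36 mm above the table, the grey flap as its roof. The reader's body behind the stop is 60 mm high, x = 68 to 144 mm, with a dark display on top.
- axle (a point): Robot-side end of the flap's axle (steel rod, radius 4 mm), 40 mm above the table. The axle runs parallel to the lane at y = +34 mm in the reader's frame, from x = -186 mm (here) to 66 mm, on two posts 12 mm thick at x = -188 and -20 mm.
- flap (a joint): Flap angle, rad: 0 shut, 0.95 open stop. Grey roof 66 x 56 mm over the bay, right of the axle; its front lip (x = 0 to 4 mm) hangs to 22 mm above the table: when shut it bars the carrier's cradle, not its tongue. One see-saw with the press bar on the axle's left: bar down, flap up. The cradle passes from 0.65 rad on. The spring shuts it; the bar takes 2 N at first, 5 N fully down.
- bar_near (a point): Centre of the robot-side end of the press bar: round, black rubber, radius 7 mm, parallel to the lane, 35 mm left of the axle (y = +64 to 69 mm in the reader's frame), from here (x = -178 mm) to x = -10 mm. Press it anywhere; a finger can slide along it. Its centre is 40 + 35 sin(0.35 - angle) mm above the table: 52 mm shut, 25 mm at 0.8 rad, 20 mm at the stop.
- bar_far (a point): Centre of the far end of the press bar (x = -10 mm in the reader's frame).
- carrier: Loose white tube carrier, 102 mm long, about 120 g, in the lane, nose to the reader. Cradle 60 x 34 x 22 mm holding a small purple-capped tube; behind it a tongue 36 x 20 x 7 mm; at its end an upright end plate 34 mm wide, 6 mm thick, 34 mm high, to be pushed. Origin: underside of the cradle's centre; x points from plate to nose, z up.
- nose (a point): Middle of the carrier's front face, 30 mm ahead of its origin. When fully home it is at x = 68 mm in the reader's frame; then the end plate is still outside, its rear face at x = -34 mm.
- plate (a point): Centre of the rear face of the carrier's end plate, where it is pushed, 72 mm behind the carrier's origin and 17 mm above its underside.
- rack: White tube rack, 100 x 100 mm, with standing purple-capped tubes up to 86 mm high; bystander, origin under its centre.
- bottle: White bottle, 66 mm across, 150 mm high; bystander, origin under its centre.
- jar: Small capped sample jar, 48 mm across, 55 mm high; bystander, origin under its centre.
Things that resemble listed ones, but are neither listed nor needed, are in the scene too. What is shaped like the carrier but green or yellow is not meant.

How it is judged:
On the way, in this order (a step that is already met when the one before it is completed fails the run):
1. the flap is held open by a finger on the bar (0.55 rad or more) with the carrier still outside (value of joint flap above 0.55 rad and contact force between the fingers and flap above 0.4 N and x of nose in the frame of reader below 0 m), for 0.2 s.
2. the carrier is half way under the flap while a finger holds the flap open (value of joint flap above 0.5 rad and contact force between the fingers and flap above 0.4 N and x of nose in the frame of reader between 0.03 and 0.06 m), for 0.05 s.
3. the carrier is fully home while a finger still holds the flap open (value of joint flap above 0.5 rad and contact force between the fingers and flap above 0.4 N and x of nose in the frame of reader above 0.064 m), for 0.05 s.
At the end, for the whole second after the job is handed in: The carrier lies at rest flat on the lane floor, its nose within 4 mm of the back stop, and the flap is shut over it (below 0.05 rad) (x of nose in the frame of reader above 0.064 m and value of joint flap below 0.05 rad and linear speed of carrier below 0.01 m/s and z of carrier in the frame of reader below 0.015 m and angle between carrier's own z axis and vertical below 0.06 rad); the robot touches nothing.
It fails at once if the carrier is lifted more than 8 mm off the lane or tipped (z of carrier in the frame of reader above 0.02 m or angle between carrier's own z axis and vertical above 0.25 rad).
It fails at once if the rack, bottle or jar is moved more than 20 mm (distance of any of rack, bottle, jar from where it was at the start of the episode above 0.02 m).
It also fails if it takes over 38 s, if anything falls off the work surface, if the arm or the gripper's body presses on something with over 40 N, if the wrist force passes 120 N, or if a joint passes its speed limit or range.

ROBOT

A 6-joint arm with a two-finger parallel gripper is mounted at the origin on the work surface. World frame = base frame: x ahead of the robot, y to its left, z up, the work surface at z = 0. Lengths are in m, angles in rad, forces in N, time in s.
With the tool pointing down it reaches from about 0.3 to 0.75 m from the base axis. Payload 8.5 kg.
Tool frame: the origin (TCP) lies at the very end of the fingers, on their centre line; the grasp point (between the pads) lies 19 mm behind it; x points along the fingers, y is the direction in which the jaws open and shut, and the axes are right-handed (so a half turn about x gives the same grasp; the last joint's range is limited). The gripper opens to 85 mm and grips with 20 to 120 N. Pads are 22 mm wide; open, the fingers measure 114 mm over their backs; the gripper's body (76 mm by 85 mm) begins 54 mm behind the grasp point. The pads swing forward as they close: fully open they stand 13 mm farther back than shut.
Start: joints at [1.033, 0.381, 1.297, -0, 1.464, -0.215], TCP at [0.174, 0.522, 0.231] pointing down, gripper open.
Joint ranges: [-3.11, 3.11], [-0.89, 2.33], [0.22, 2.48], [-1.42, 4.56], [0.17, 2.85], [-2.88, 2.88]. Speed limits (rad/s): [2.39, 2.39, 3.14, 3.14, 3.14, 3.14].

INTERFACE

Orientations are given as a rotation vector (axis times angle).
In Python, from rig import bot, viewer gives the robot as it stands.
- The arm moves only by the shell command python3 -m crank 'ROWS' [OPENING] [FORCE]. ROWS is JSON, a list of rows, each an object of numbers: "tx", "ty", "tz": the shift along the tool's x, y, z in cm; "wx", "wy", "wz": the turn, a rotation vector about the tool's x, y, z in rad. In form: [{"tx": .., "ty": .., "tz": .., "wx": .., "wy": .., "wz": ..}, ...]. A call has 1 to 12 rows; each row is the pose to reach, as a shift and turn from the pose commanded when the call began, along the tool's axes at that moment; what a row does not reach only later rows make up. A row lasts 1/12 s, in which the tool goes at most 41.7 mm and 7.16 degrees, less where a joint would pass 70% of its speed; a pose out of reach is approached as far as the arm can. A call with a gripper value outside its range is refused whole. OPENING is the closure, from 0 (fully open) to 1 (shut), set as the call begins (- or left out, the last holds). The fingers move at their own pace and stop on an object; FORCE is the grip in N (left out, the last holds). Time passes only in rows, so rows that repeat a pose let the fingers close. It gives the time, the measured TCP pose, the force and the opening at its end, in the units of the state.
- bot.observe(): the state, without advancing time (a new reading comes with each control period).
- viewer.grab_frame(name): name is "scene" or "top" or "wrist"; returns the picture (400x640x3 uint8, blue, green, red); there is no depth.
- viewer.camera_info(name): a dict with "camera_matrix" (3x3 intrinsics, pixels), "distortion" ([k1, k2, p1, p2, k3] as OpenCV has them; the pictures are not rectified), "world_to_cam" (4x4, takes a point from world to camera coordinates); the wrist camera has in their place "T_tool_cam" (4x4, takes a point from camera to tool coordinates, whose origin is the TCP and whose axes are the tool frame's). Camera axes: x right, y up, looking along -z (the intrinsics and any distortion apply to the point x, -y, -z); pixel columns grow to the right and rows downward; lengths in m; the calibration is good to about 2 mm. A picture is of the moment at which its call begins: read the wrist's pose just before it. camera_info takes no time and is no camera call.
- bot.finish_job(): hands the job in, once; it reports no verdict.
The state is a dict: "time_s": time; "joint_pos": joint angles; "joint_velocities": joint speeds; "joint_efforts": joint torques, N m; "eef_pos": TCP position; "eef_rot": TCP orientation; "wrist_force": force on the tool from outside, world axes, zero at the start; "ft_torque": the same for the moment, N m; "grip_width": finger opening in m.
Only numpy, scipy, OpenCV 4.12 (cv2) and the standard library are available. Lean on these libraries where they do the work, as an engineer would, in place of code of your own. Each camera call takes 0.05 s, during which the arm holds its last target.

## Working session

There is one attempt and no reset: what is moved stays moved. The work goes in short steps, Python scripts to look and compute and a shell command to move; the robot and the scene stay as the last step left them, time stands still between calls to the robot, and variables do not carry over. Pictures are saved under pics/ and viewed, and the job is handed in when it is done.

```bash
mkdir -p pics; ls
python3 - <<'E'
from rig import bot, viewer
import cv2, numpy as np
s=bot.observe(); print(s)
for n in ("scene","top"):
    cv2.imwrite(f"pics/{n}0.png",viewer.grab_frame(n)); 
    i=viewer.camera_info(n); print(n,{k:np.round(v,4).tolist() for k,v in i.items()})
print({k:np.round(v,4).tolist() for k,v in viewer.camera_info("wrist").items()})
cv2.imwrite("pics/wrist0.png",viewer.grab_frame("wrist"))
E
```

```text
pics
{'time_s': 0.0, 'joint_pos': array([ 1.03272358e+00,  3.81223554e-01,  1.29831106e+00,  7.69207410e-06,
        1.46360134e+00, -2.15341763e-01]), 'joint_velocities': array([ 0.00142911, -0.00078448,  0.00177312,  0.00099021, -0.00152396,
       -0.0010763 ]), 'joint_efforts': array([ 9.07805897e-04, -4.48457301e+01, -2.31279087e+01, -1.18530193e-04,
        4.67869409e-03, -3.27414021e-06]), 'eef_pos': array([0.17429607, 0.52132493, 0.23068002]), 'eef_rot': array([ 0.25216502,  1.55649247, -0.25442303]), 'wrist_force': array([-0.22429016,  0.4514698 ,  0.72194108]), 'ft_torque': array([-0.02020604,  0.05749501, -0.02014843]), 'grip_width': 0.08525509317601092}
scene {'camera_matrix': [[385.1577, 0.0, 320.7925], [0.0, 385.1577, 197.8762], [0.0, 0.0, 1.0]], 'distortion': [-0.0237, 0.0, 0.0, 0.0, 0.0], 'world_to_cam': [[0.5085, 0.8609, -0.0156, -0.3281], [-0.449, 0.2805, 0.8483, 0.1692], [0.7347, -0.4244, 0.5292, -1.2968], [0.0, 0.0, 0.0, 1.0]]}
top {'camera_matrix': [[395.3461, 0.0, 321.1254], [0.0, 395.3461, 197.8408], [0.0, 0.0, 1.0]], 'distortion': [-0.0602, 0.0, 0.0, 0.0, 0.0], 'world_to_cam': [[0.0084, -0.9998, -0.0158, 0.0666], [0.9891, 0.006, 0.147, -0.551], [-0.1469, -0.0169, 0.989, -0.8572], [0.0, 0.0, 0.0, 1.0]]}
{'camera_matrix': [[325.5363, 0.0, 322.7688], [0.0, 325.5363, 199.2193], [0.0, 0.0, 1.0]], 'distortion': [-0.0577, 0.0, 0.0, 0.0, 0.0], 'T_tool_cam': [[0.0005, 0.3126, -0.9499, -0.1421], [1.0, -0.001, 0.0002, -0.0008], [-0.0009, -0.9499, -0.3126, -0.0811], [0.0, 0.0, 0.0, 1.0]]}
```

View pics/scene0.png

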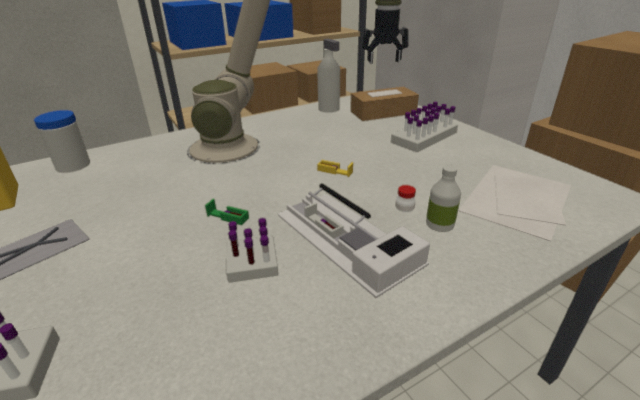

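View pics/top0.png

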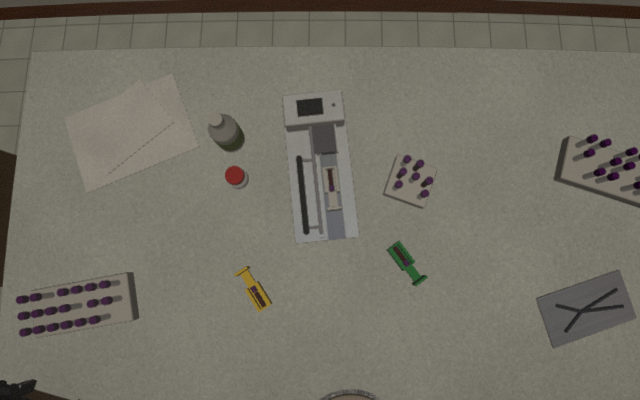

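View pics/wrist0.png

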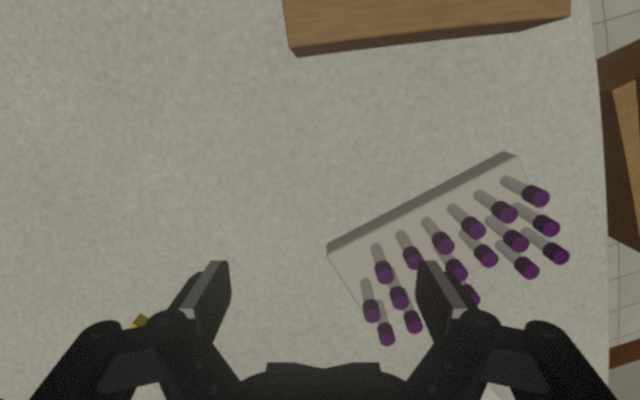

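Candidates for the carrier: the white one in the lane, top (332,185); the green one, (405,262); the yellow one, (255,290). I choose the white one. Next I check it in close crops.

Run:
```python
import cv2
a=cv2.imread("pics/top0.png")[85:250,270:370]; cv2.imwrite("pics/topc.png",cv2.resize(a,None,fx=3.6,fy=3.6,interpolation=cv2.INTER_CUBIC))
a=cv2.imread("pics/scene0.png")[170:295,270:440]; cv2.imwrite("pics/scenec.png",cv2.resize(a,None,fx=4.5,fy=4.5,interpolation=cv2.INTER_CUBIC))
```

```text
(no output)
```

View pics/topc.png

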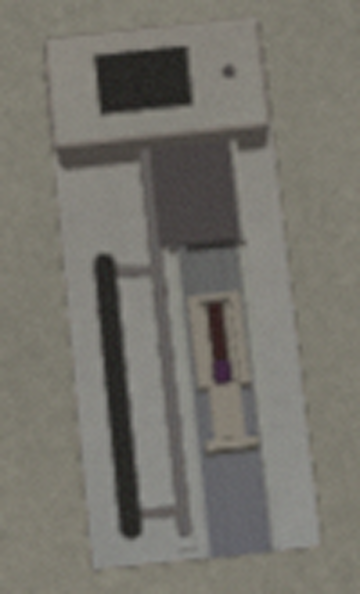

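View pics/scenec.png

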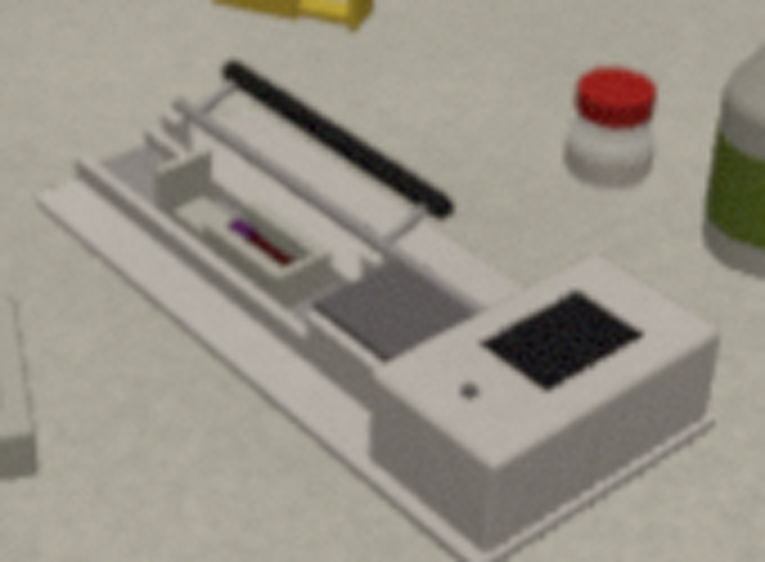

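The crops show the white carrier with its tube in the lane, plate at top crop (232,445), nose at about (218,295), and the flap shut. Now to locate the reader by ray casting.

```bash
cat > h.py <<'E'
import numpy as np, cv2
from scipy.spatial.transform import Rotation as R
def ray(info,px,T=None):
    K=info["camera_matrix"];d=np.array(info["distortion"])
    u=cv2.undistortPoints(np.array([[px]],float),np.array(K),d)[0,0]
    v=np.array([u[0],-u[1],-1.])
    if T is None: T=np.linalg.inv(np.array(info["world_to_cam"]))
    return T[:3,3],T[:3,:3]@v
def plane(info,px,z,T=None):
    o,d=ray(info,px,T); return o+d*(z-o[2])/d[2]
def proj(info,P,T=None):
    W=np.array(info["world_to_cam"]) if T is None else np.linalg.inv(T)
    p=W[:3,:3]@np.array(P)+W[:3,3]
    return cv2.projectPoints(np.array([[p[0],-p[1],-p[2]]]),np.zeros(3),np.zeros(3),np.array(info["camera_matrix"]),np.array(info["distortion"]))[0][0,0]
E
python3 - <<'E'
from h import *
from rig import viewer
i=viewer.camera_info("top"); s=viewer.camera_info("scene")
def tp(x,y): return (270+(x+.5)/3.6-.5, 85+(y+.5)/3.6-.5)
def sp(x,y): return (270+(x+.5)/4.5-.5, 170+(y+.5)/4.5-.5)
# (pixel, reader xyz, )
L=[(tp(93,567),(-200.5,97,8)),(tp(318,546),(-200.5,-53,8)),(tp(105,259),(-10,67,52)),(tp(131,532),(-178,67,52)),
(tp(47,42),(144,97,60)),(tp(255,20),(144,-53,60)),(tp(246,244),(0,-22,36)),(tp(184,534),(-186,34,40)),]
M=[(sp(40,198),(-200.5,-53,8)),(sp(232,70),(-178,67,52)),(sp(443,207),(-10,67,52)),(sp(717,335),(144,97,60)),(sp(493,466),(144,-53,60)),(sp(180,105),(-186,34,40))]
A=[];B=[]
for n,inf,Z in(("top",i,L),("sc",s,M)):
    for p,r in Z:
        w=plane(inf,p,r[2]/1000); A.append(r);B.append(w*1000)
A=np.array(A,float);B=np.array(B)
def fit(A,B):
    a=A[:,:2]@[1,1j];b=B[:,:2]@[1,1j];c=((b-b.mean())*np.conj(a-a.mean())).sum();th=np.angle(c)
    return th,b.mean()-a.mean()*np.exp(1j*th)
for nm,sl in(("top",slice(0,8)),("sc",slice(8,None)),("all",slice(None))):
    th,t=fit(A[sl],B[sl]);print(nm,"yaw",th,"origin",t)
    r=(B[:,:2]@[1,1j]-t)*np.exp(-1j*th)-A[:,:2]@[1,1j]
    print(np.round(r,1))
def rd(w): return (w[0]*1000+1j*w[1]*1000-t)*np.exp(-1j*th)
print("plate top rear L/R",rd(plane(i,tp(209,451),.046)),rd(plane(i,tp(260,448),.046)))
print("nose",rd(plane(i,tp(189,298),.034)),rd(plane(i,tp(239,293),.034)))
print("sc plate top R,L",rd(plane(s,sp(155,178),.046)),rd(plane(s,sp(210,152),.046)))
print("sc nose bottom/top R",rd(plane(s,sp(283,283),.034)),rd(plane(s,sp(330,255),.034)))
E
```

```text
top yaw 0.10822979012212085 origin (657.1825669956529+56.57059696548683j)
[ 3.4-1.8j  2.3+2.4j  3.8-0.3j -1.9-0.5j -4.5-6.3j -3.9+8.4j -1.5-2.1j
  2.3+0.3j  4.7+1.9j -3. +2.1j  0.9+3.j   0.7-8.2j  0.4+7.7j  1.4+1.5j]
sc yaw 0.10601341527270207 origin (657.8469893750206+57.872098887784766j)
[ 2.4-3.5j  1.6+0.7j  2.9-1.5j -2.9-2.1j -5.5-7.3j -4.6+7.5j -2.2-3.4j
  1.4-1.3j  4. +0.3j -3.9+0.4j -0. +1.8j -0.2-9.1j -0.3+6.8j  0.6-0.1j]
all yaw 0.10742022499029723 origin (657.4697173013295+57.12925695392568j)
[ 3. -2.5j  2. +1.7j  3.4-0.8j -2.3-1.1j -4.9-6.8j -4.2+8.j  -1.8-2.7j
  1.9-0.4j  4.4+1.2j -3.4+1.4j  0.5+2.5j  0.3-8.7j  0. +7.3j  1.1+0.8j]
plate top rear L/R (-134.47513000546962+12.882416343964696j) (-135.81131087356138-19.01138741495951j)
nose (-33.134672148863515+15.497021812801652j) (-33.14874716047041-16.86565637787104j)
sc plate top R,L (-125.71138289471203-22.592265646486993j) (-128.18338348743802+14.139151911102962j)
sc nose bottom/top R (-28.024487412400028-15.986348485716434j) (-31.689487140347158+16.214634166813187j)
```

```bash
cat >> h.py <<'E'
TH=0.1074; T0=np.array([.6575,.0571])
def r2w(x,y,z): # mm
    c,s=np.cos(TH),np.sin(TH); return np.array([T0[0]+(c*x-s*y)/1e3,T0[1]+(s*x+c*y)/1e3,z/1e3])
def w2r(p):
    c,s=np.cos(TH),np.sin(TH); d=(np.array(p[:2])-T0)*1e3; return np.array([c*d[0]+s*d[1],-s*d[0]+c*d[1],p[2]*1e3])
def goal(sgn):
    # tool x down, tool y = sgn*reader y
    y=sgn*np.array([-np.sin(TH),np.cos(TH),0]);x=np.array([0,0,-1.]);return np.c_[x,y,np.cross(x,y)]
def rel(st,p,G):
    Rm=R.from_rotvec(st["eef_rot"]).as_matrix()
    return np.round(Rm.T@(p-st["eef_pos"])*100,2),np.round(R.from_matrix(Rm.T@G).as_rotvec(),4)
E
python3 - <<'E'
from h import *
from rig import bot
s=bot.observe();print(np.round(R.from_rotvec(s["eef_rot"]).as_matrix(),3))
for g in(1,-1):
    print(g,r2w(-155,30,200),rel(s,r2w(-155,30,200),goal(g)))
E
```

```text
[[-0.001  0.317  0.948]
 [-0.001  0.948 -0.317]
 [-1.    -0.001 -0.   ]]
1 [0.50017728 0.07031213 0.2       ] (array([  3.11, -32.44,  45.21]), array([-0.4303, -0.0005,  0.001 ]))
-1 [0.50017728 0.07031213 0.2       ] (array([  3.11, -32.44,  45.21]), array([2.7113e+00, 1.4000e-03, 6.0000e-04]))
```

```bash
python3 -m crank '[{"tx":0,"ty":-3,"tz":3,"wx":-0.1},{"tx":0,"ty":-6,"tz":8,"wx":-0.2},{"tx":0.5,"ty":-9,"tz":12,"wx":-0.3},{"tx":1,"ty":-11.5,"tz":16,"wx":-0.43},{"tx":1.5,"ty":-14,"tz":19.5,"wx":-0.43},{"tx":2,"ty":-16.5,"tz":23,"wx":-0.43},{"tx":2.5,"ty":-19,"tz":26.5,"wx":-0.43},{"tx":3.1,"ty":-21.5,"tz":30,"wx":-0.43},{"tx":3.1,"ty":-24,"tz":33.4,"wx":-0.43},{"tx":3.1,"ty":-26.4,"tz":36.8,"wx":-0.43},{"tx":3.1,"ty":-28.8,"tz":40.1,"wx":-0.43},{"tx":3.1,"ty":-31.2,"tz":43.4,"wx":-0.43}]' 0.29 20
python3 - <<'E'
from h import *
from rig import bot,viewer
s=bot.observe();print(s["time_s"],s["eef_pos"],s["grip_width"],rel(s,r2w(-155,30,130),goal(1)))
cv2.imwrite("pics/w1.png",viewer.grab_frame("wrist"))
E
```

```text
0.15 [0.17438739 0.52138292 0.23086724] 0.08513530715498392 (array([ 10.11, -32.43,  45.21]), array([-0.4303, -0.0005,  0.001 ]))$[0]: bad value
```

View pics/w1.png

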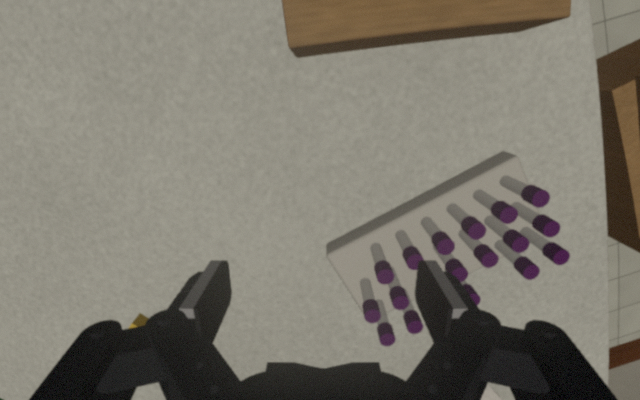

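Row refused, since every row needs all six keys.

```bash
python3 -m crank '[{"tx":0,"ty":-3,"tz":3,"wx":-0.1,"wy":0,"wz":0},{"tx":0,"ty":-6,"tz":8,"wx":-0.2,"wy":0,"wz":0},{"tx":0.5,"ty":-9,"tz":12,"wx":-0.3,"wy":0,"wz":0},{"tx":1,"ty":-11.5,"tz":16,"wx":-0.43,"wy":0,"wz":0},{"tx":1.5,"ty":-14,"tz":19.5,"wx":-0.43,"wy":0,"wz":0},{"tx":2,"ty":-16.5,"tz":23,"wx":-0.43,"wy":0,"wz":0},{"tx":2.5,"ty":-19,"tz":26.5,"wx":-0.43,"wy":0,"wz":0},{"tx":3.1,"ty":-21.5,"tz":30,"wx":-0.43,"wy":0,"wz":0},{"tx":3.1,"ty":-24,"tz":33.4,"wx":-0.43,"wy":0,"wz":0},{"tx":3.1,"ty":-26.4,"tz":36.8,"wx":-0.43,"wy":0,"wz":0},{"tx":3.1,"ty":-28.8,"tz":40.1,"wx":-0.43,"wy":0,"wz":0},{"tx":3.1,"ty":-31.2,"tz":43.4,"wx":-0.43,"wy":0,"wz":0}]' 0.29 20
python3 - <<'E'
from h import *
from rig import bot,viewer
s=bot.observe();print(s["time_s"],s["eef_pos"],s["grip_width"],rel(s,r2w(-155,30,130),goal(1)))
E
```

```text
time_s: 1.2
eef_pos: [0.4628, 0.121, 0.2006]
eef_rot: [-0.084, 1.569, 0.084]
wrist_force: [0.6, -0.1, 0.0]
grip_width: 0.0603
1.2 [0.46278894 0.12097682 0.2006049 ] 0.060291144475791265 (array([ 7.06, -5.44,  3.18]), array([-0.0004, -0.0002, -0.0001]))
```

```bash
python3 -m crank '[{"tx":1.5,"ty":-2.5,"tz":1.5,"wx":0,"wy":0,"wz":0},{"tx":4,"ty":-4,"tz":2,"wx":0,"wy":0,"wz":0},{"tx":6.5,"ty":-4.5,"tz":2.5,"wx":0,"wy":0,"wz":0},{"tx":7,"ty":-4.5,"tz":2.5,"wx":0,"wy":0,"wz":0},{"tx":7,"ty":-4.5,"tz":2.5,"wx":0,"wy":0,"wz":0}]'
python3 - <<'E'
from h import *
from rig import bot,viewer
s=bot.observe();print(w2r(s["eef_pos"]),rel(s,r2w(-155,30,130),goal(1)))
cv2.imwrite("pics/w2.png",viewer.grab_frame("wrist"))
cv2.imwrite("pics/s2.png",cv2.resize(viewer.grab_frame("scene")[100:300,240:440],None,fx=3,fy=3,interpolation=cv2.INTER_CUBIC))
E
```

```text
time_s: 1.62
eef_pos: [0.4909, 0.0809, 0.1295]
eef_rot: [-0.083, 1.573, 0.084]
wrist_force: [-0.7, -0.1, -0.5]
grip_width: 0.0608
[-163.07044253   41.52745728  129.53413795] (array([-0.05, -1.15,  0.81]), array([-0.0008, -0.0037, -0.0008]))
```

View pics/w2.png

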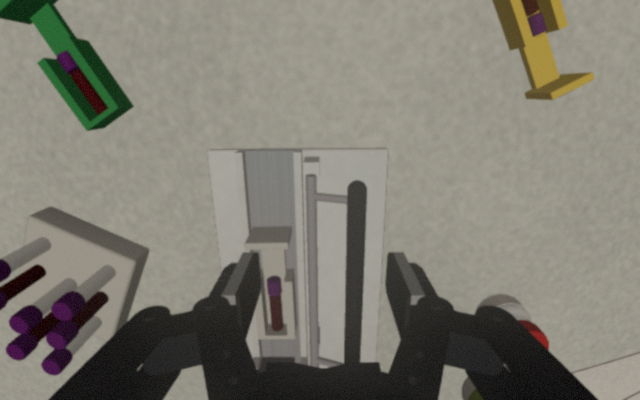

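View pics/s2.png

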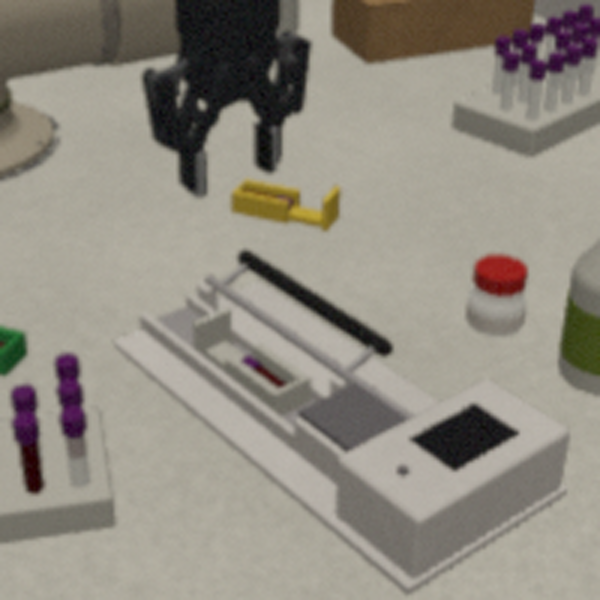

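The wrist view shows the bar's near end at (357,187) and the plate top's rear edge (247..290,228). The scene view shows nothing disturbed. I cross-check the lateral position with this view.

```bash
cat >> h.py <<'E'
def wT(s,i):
    T=np.eye(4);T[:3,:3]=R.from_rotvec(s["eef_rot"]).as_matrix();T[:3,3]=s["eef_pos"];return T@np.array(i["T_tool_cam"])
E
python3 - <<'E'
from h import *
from rig import bot,viewer
i=viewer.camera_info("wrist");s=bot.observe();T=wT(s,i)
for n,p,z in(("bar near",(357,187),.052),("bar mid",(356,280),.052),("plate L",(247,228),.046),("plate R",(291,228),.046),("base c",(209,150),.008),("base c2",(387,150),.008),("axle near",(311,178),.04),("rack? corner",(148,250),.0)):
    print(n,np.round(w2r(plane(i,p,z,T)),1))
print(s["eef_pos"])
Ti=np.array(i["T_tool_cam"])
for a in(-.013,-.008,-.004,0):
  for y in(-.03,.03,-.045,.045):
    for z in(-.011,.011): print(a,y,z,np.round(proj(i,(a,y,z),Ti)))
a=cv2.imread("pics/w2.png")[220:400,180:450];cv2.imwrite("pics/w2c.png",cv2.resize(a,None,fx=2.9,fy=2.9,interpolation=cv2.INTER_CUBIC))
E
```

```text
bar near [-179.6   65.8   52. ]
bar mid [-103.7   67.7   52. ]
plate L [-145.2  -16.2   46. ]
plate R [-145.3   17.4   46. ]
base c [-198.5  -52.5    8. ]
base c2 [-198.5   94.2    8. ]
axle near [-183.    32.8   40. ]
rack? corner [-102.  -124.9    0. ]
[0.49181747 0.08146728 0.13175475]
-0.013 -0.03 -0.011 [257. 258.]
-0.013 -0.03 0.011 [260. 300.]
-0.013 0.03 -0.011 [391. 259.]
-0.013 0.03 0.011 [388. 300.]
-0.013 -0.045 -0.011 [223. 258.]
-0.013 -0.045 0.011 [228. 300.]
-0.013 0.045 -0.011 [424. 258.]
-0.013 0.045 0.011 [419. 300.]
-0.008 -0.03 -0.011 [259. 253.]
-0.008 -0.03 0.011 [262. 294.]
-0.008 0.03 -0.011 [389. 253.]
-0.008 0.03 0.011 [386. 294.]
-0.008 -0.045 -0.011 [226. 253.]
-0.008 -0.045 0.011 [231. 294.]
-0.008 0.045 -0.011 [421. 253.]
-0.008 0.045 0.011 [416. 294.]
-0.004 -0.03 -0.011 [260. 249.]
-0.004 -0.03 0.011 [263. 289.]
-0.004 0.03 -0.011 [387. 249.]
-0.004 0.03 0.011 [384. 289.]
-0.004 -0.045 -0.011 [229. 249.]
-0.004 -0.045 0.011 [233. 289.]
-0.004 0.045 -0.011 [419. 249.]
-0.004 0.045 0.011 [414. 289.]
0 -0.03 -0.011 [262. 245.]
0 -0.03 0.011 [264. 285.]
0 0.03 -0.011 [386. 246.]
0 0.03 0.011 [383. 285.]
0 -0.045 -0.011 [231. 245.]
0 -0.045 0.011 [235. 284.]
0 0.045 -0.011 [416. 245.]
0 0.045 0.011 [412. 285.]
```

View pics/w2c.png

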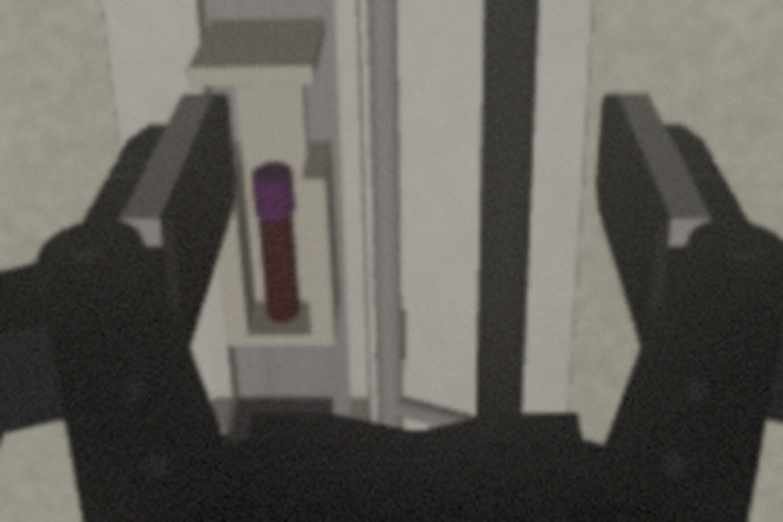

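Run:
```python
from h import *
from rig import bot,viewer
i=viewer.camera_info("wrist");s=bot.observe();T=wT(s,i)
f=lambda x,y:(180+(x+.5)/2.9-.5,220+(y+.5)/2.9-.5)
for n,p,z in(("bot L",f(205,20),.012),("bot R",f(322,22),.012),("top L",f(188,67),.046),("top R",f(318,66),.046),("top front L",f(188,82),.046),("nose L",f(228,345),.034),("noseR",f(334,345),.034),("lane L",f(204,3),.012),("rail",f(338,3),.022)):
    print(n,np.round(w2r(plane(i,p,z,T)),1))
for x,y in((-200,30),(-150,30)): print(rel(s,r2w(x,y,90),goal(1)))
```

```text
bot L [-131.9  -21.7   12. ]
bot R [-131.4   13.6   12. ]
top L [-132.8  -19.1   46. ]
top R [-133.2   15.8   46. ]
top front L [-128.3  -19.4   46. ]
nose L [-29.6 -17.4  34. ]
noseR [-30.   16.2  34. ]
lane L [-137.4  -21.6   12. ]
rail [-141.6   19.4   22. ]
(array([ 4.17, -1.2 , -3.79]), array([0.0006, 0.001 , 0.0001]))
(array([ 4.18, -1.2 ,  1.21]), array([0.0006, 0.001 , 0.0001]))
```

Tip geometry: tips are 8 mm behind the TCP, spanning ±30–37 mm. Reader-frame plan: TCP at y = 31 puts one tip on the bar (61–68) and the other behind the plate (x = -132.5).

```bash
python3 -m crank '[{"tx":0,"ty":-1.1,"tz":1.2,"wx":0,"wy":0,"wz":0},{"tx":3,"ty":-1.1,"tz":1.2,"wx":0,"wy":0,"wz":0},{"tx":6,"ty":-1.1,"tz":1.2,"wx":0,"wy":0,"wz":0},{"tx":7,"ty":-1.1,"tz":1.2,"wx":0,"wy":0,"wz":0},{"tx":7,"ty":-1.1,"tz":1.2,"wx":0,"wy":0,"wz":0},{"tx":7,"ty":-1.1,"tz":1.2,"wx":0,"wy":0,"wz":0}]'
python3 - <<'E'
from h import *
from rig import bot,viewer
s=bot.observe();print(w2r(s["eef_pos"]),s["wrist_force"],rel(s,r2w(-150,31,22),goal(1)))
cv2.imwrite("pics/w3.png",viewer.grab_frame("wrist"))
E
```

```text
time_s: 2.22
eef_pos: [0.5053, 0.0718, 0.062]
eef_rot: [-0.085, 1.567, 0.085]
wrist_force: [0.9, 0.2, 0.6]
grip_width: 0.0608
[-149.70566149   30.90920194   62.03997871] [0.93402226 0.15217175 0.57934769] (array([ 4.  ,  0.01, -0.04]), array([0.0008, 0.0017, 0.0003]))
```

View pics/w3.png

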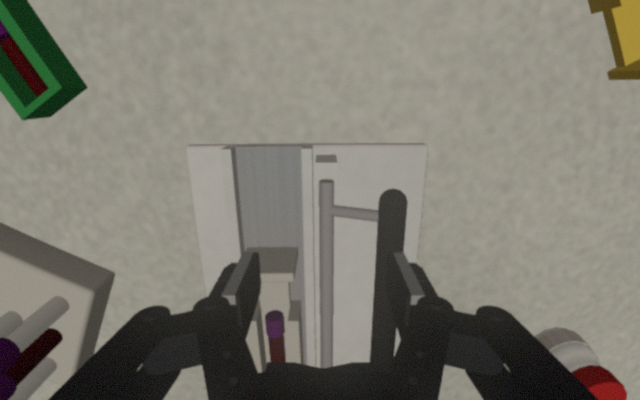

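Both tips are over their marks: the right one above the bar, the left one behind the plate, whose edge is at (245–297,250). Pressing down.

```bash
python3 -m crank '[{"tx":1,"ty":0,"tz":0,"wx":0,"wy":0,"wz":0},{"tx":1.5,"ty":0,"tz":0,"wx":0,"wy":0,"wz":0},{"tx":2,"ty":0,"tz":0,"wx":0,"wy":0,"wz":0},{"tx":2.5,"ty":0,"tz":0,"wx":0,"wy":0,"wz":0},{"tx":2.5,"ty":0,"tz":0,"wx":0,"wy":0,"wz":0}]'
python3 - <<'E'
from h import *
from rig import bot,viewer
s=bot.observe();print(w2r(s["eef_pos"]),s["wrist_force"],s["ft_torque"])
cv2.imwrite("pics/s4.png",cv2.resize(viewer.grab_frame("scene")[130:300,260:440],None,fx=3.3,fy=3.3,interpolation=cv2.INTER_CUBIC))
E
```

```text
time_s: 2.68
eef_pos: [0.5052, 0.0714, 0.0356]
eef_rot: [-0.084, 1.568, 0.084]
wrist_force: [1.5, 2.0, 3.7]
grip_width: 0.0613
[-149.93512821   30.51064949   35.63731849] [1.54323468 1.96662334 3.7441909 ] [ 0.51500183 -0.16865312 -0.12833376]
```

View pics/s4.png

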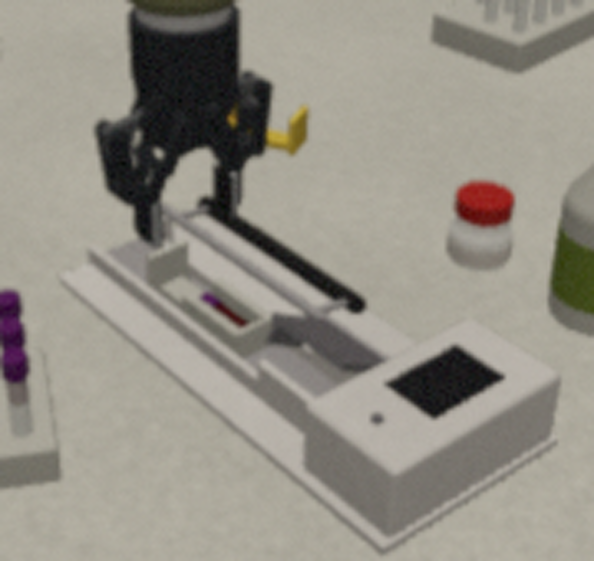

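The flap is lifting and the carrier is undisturbed behind the left tip. I go further down, then check.

```bash
python3 -m crank '[{"tx":0.6,"ty":0,"tz":0,"wx":0,"wy":0,"wz":0},{"tx":1.2,"ty":0,"tz":0,"wx":0,"wy":0,"wz":0},{"tx":1.4,"ty":0,"tz":0,"wx":0,"wy":0,"wz":0},{"tx":1.4,"ty":0,"tz":0,"wx":0,"wy":0,"wz":0},{"tx":1.4,"ty":0,"tz":0,"wx":0,"wy":0,"wz":0},{"tx":1.4,"ty":0,"tz":0,"wx":0,"wy":0,"wz":0}]'
python3 - <<'E'
from h import *
from rig import bot,viewer
s=bot.observe();print(w2r(s["eef_pos"]),s["wrist_force"],s["ft_torque"])
cv2.imwrite("pics/s5.png",cv2.resize(viewer.grab_frame("scene")[130:300,260:440],None,fx=3.3,fy=3.3,interpolation=cv2.INTER_CUBIC))
cv2.imwrite("pics/w5.png",viewer.grab_frame("wrist"))
E
```

```text
time_s: 3.23
eef_pos: [0.5055, 0.0701, 0.0221]
eef_rot: [-0.086, 1.568, 0.083]
wrist_force: [0.5, -5.8, 7.3]
grip_width: 0.0606
[-149.71629814   29.22222474   22.09881931] [ 0.51784218 -5.79776092  7.29920401] [-0.64310381  0.02615544  0.01193435]
```

View pics/s5.png

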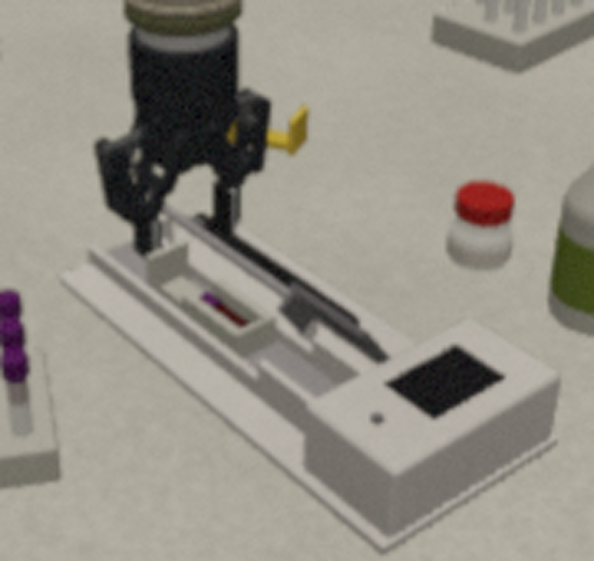

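View pics/w5.png

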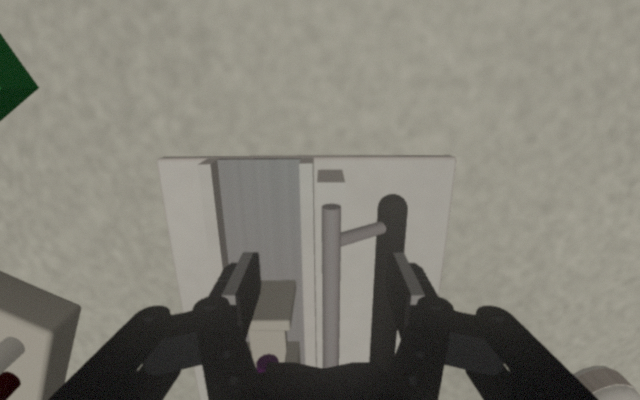

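Flap is fully raised. The left pad looks offset on the plate, so I measure the lateral overlap.

Run:
```python
from h import *
from rig import bot,viewer
i=viewer.camera_info("wrist");s=bot.observe();T=wT(s,i)
for n,p,z in(("bar near",(392,205),.023),("bar L",(378,240),.023),("bar R",(405,240),.023),("axle",(332,210),.04),("plate bot L",(255,281),.012),("bot R",(296,282),.012),("top R",(293,319),.046),("rail R in",(300,165),.022),("rail L",(218,165),.022),("padR in",(396,254),.030),("padL in",(259,254),.030)):
    print(n,np.round(w2r(plane(i,p,z,T)),1))
a=cv2.imread("pics/w5.png")[230:400,190:450];cv2.imwrite("pics/w5c.png",cv2.resize(a,None,fx=3,fy=3,interpolation=cv2.INTER_CUBIC))
```

```text
bar near [-181.9   60.7   23. ]
bar L [-164.2   55.2   23. ]
bar R [-164.1   68.1   23. ]
axle [-185.6   32.6   40. ]
plate bot L [-134.4   -7.8   12. ]
bot R [-133.9   14.4   12. ]
top R [-136.8   15.8   46. ]
rail R in [-200.3   18.6   22. ]
rail L [-200.3  -18.1   22. ]
padR in [-160.4   62.6   30. ]
padL in [-160.2   -0.6   30. ]
```

View pics/w5c.png

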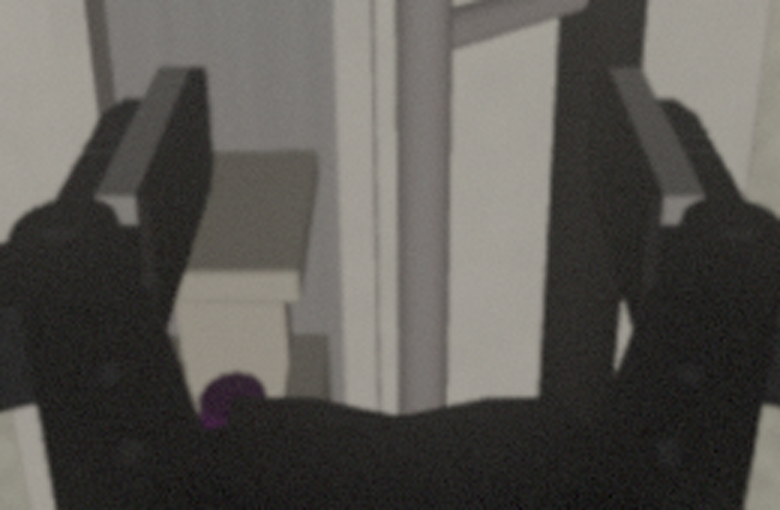

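The plate tip spans y -7.6 to -0.6 (plate centre about -1), so it is well placed. The bar tip sits slightly outboard, so I nudge it inward and ease up a little, then push.

```bash
python3 -m crank '[{"tx":-0.1,"ty":-0.1,"tz":0,"wx":0,"wy":0,"wz":0},{"tx":-0.15,"ty":-0.2,"tz":0,"wx":0,"wy":0,"wz":0},{"tx":-0.15,"ty":-0.2,"tz":0.5,"wx":0,"wy":0,"wz":0},{"tx":-0.15,"ty":-0.2,"tz":1,"wx":0,"wy":0,"wz":0},{"tx":-0.15,"ty":-0.2,"tz":1.5,"wx":0,"wy":0,"wz":0},{"tx":-0.15,"ty":-0.2,"tz":2,"wx":0,"wy":0,"wz":0},{"tx":-0.15,"ty":-0.2,"tz":2.5,"wx":0,"wy":0,"wz":0},{"tx":-0.15,"ty":-0.2,"tz":2.5,"wx":0,"wy":0,"wz":0}]'
python3 - <<'E'
from h import *
from rig import bot,viewer
s=bot.observe();print(w2r(s["eef_pos"]),s["wrist_force"],s["ft_torque"])
cv2.imwrite("pics/s6.png",cv2.resize(viewer.grab_frame("scene")[130:300,260:440],None,fx=3.3,fy=3.3,interpolation=cv2.INTER_CUBIC))
cv2.imwrite("pics/w6.png",viewer.grab_frame("wrist"))
E
```

```text
time_s: 4.0
eef_pos: [0.53, 0.0719, 0.0229]
eef_rot: [-0.085, 1.571, 0.084]
wrist_force: [-1.2, 0.7, 4.7]
grip_width: 0.0604
[-125.17928334   28.41326452   22.90012394] [-1.2259721   0.73706931  4.70512515] [0.22606647 0.27337952 0.09304808]
```

View pics/s6.png

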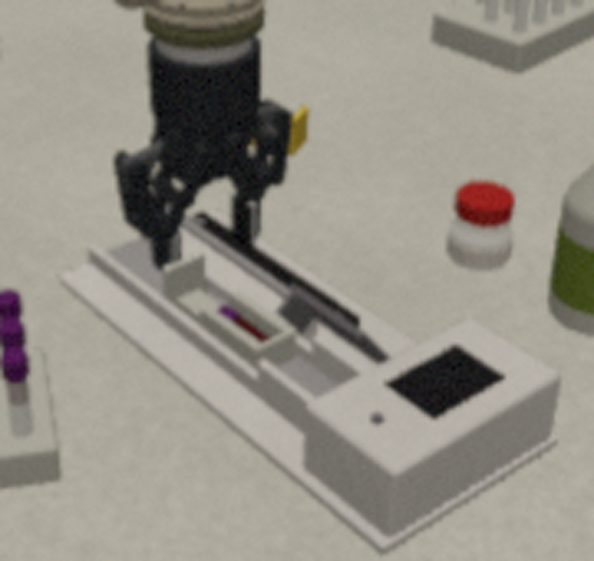

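View pics/w6.png

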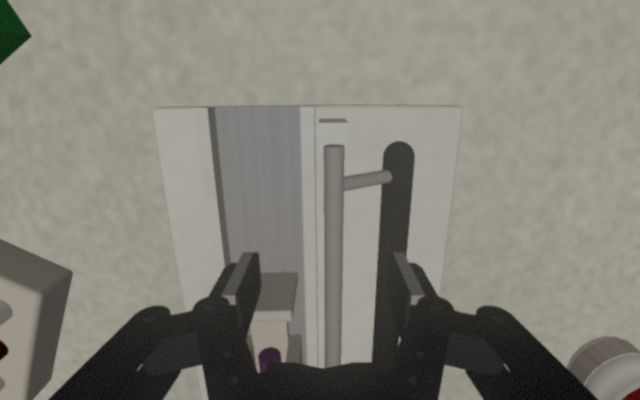

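The carrier is moving straight in the lane with the flap still up and low forces. I keep pushing.

```bash
python3 -m crank '[{"tx":0,"ty":0,"tz":0.5,"wx":0,"wy":0,"wz":0},{"tx":0,"ty":0,"tz":1,"wx":0,"wy":0,"wz":0},{"tx":0,"ty":0,"tz":1.5,"wx":0,"wy":0,"wz":0},{"tx":0,"ty":0,"tz":2,"wx":0,"wy":0,"wz":0},{"tx":0,"ty":0,"tz":2.5,"wx":0,"wy":0,"wz":0},{"tx":0,"ty":0,"tz":3,"wx":0,"wy":0,"wz":0},{"tx":0,"ty":0,"tz":3.5,"wx":0,"wy":0,"wz":0},{"tx":0,"ty":0,"tz":4,"wx":0,"wy":0,"wz":0},{"tx":0,"ty":0,"tz":4.5,"wx":0,"wy":0,"wz":0},{"tx":0,"ty":0,"tz":5,"wx":0,"wy":0,"wz":0},{"tx":0,"ty":0,"tz":5.5,"wx":0,"wy":0,"wz":0},{"tx":0,"ty":0,"tz":6,"wx":0,"wy":0,"wz":0}]'
python3 - <<'E'
from h import *
from rig import bot,viewer
s=bot.observe();print(w2r(s["eef_pos"]),s["wrist_force"],s["ft_torque"])
cv2.imwrite("pics/s7.png",cv2.resize(viewer.grab_frame("scene")[130:300,260:440],None,fx=3.3,fy=3.3,interpolation=cv2.INTER_CUBIC))
cv2.imwrite("pics/w7.png",viewer.grab_frame("wrist"))
E
```

```text
time_s: 5.1
eef_pos: [0.5888, 0.0783, 0.0229]
eef_rot: [-0.085, 1.572, 0.084]
wrist_force: [-4.6, -1.4, 7.0]
grip_width: 0.0607
[-66.01464264  28.45132061  22.91599609] [-4.55480239 -1.37233267  7.0269193 ] [0.08672125 0.85000038 0.10879378]
```

View pics/s7.png

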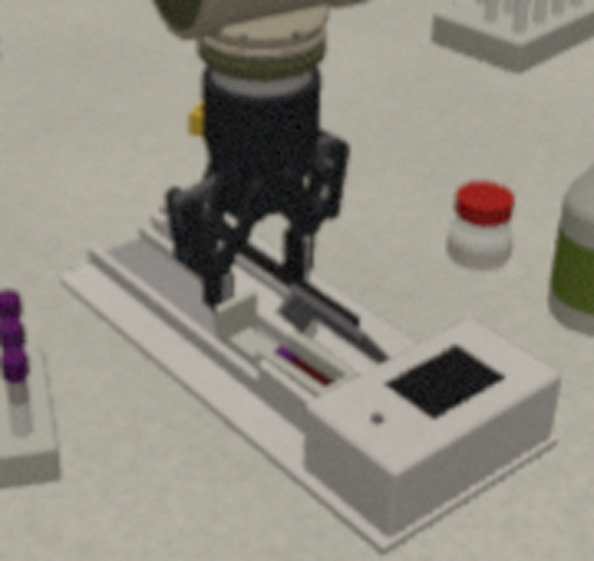

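View pics/w7.png

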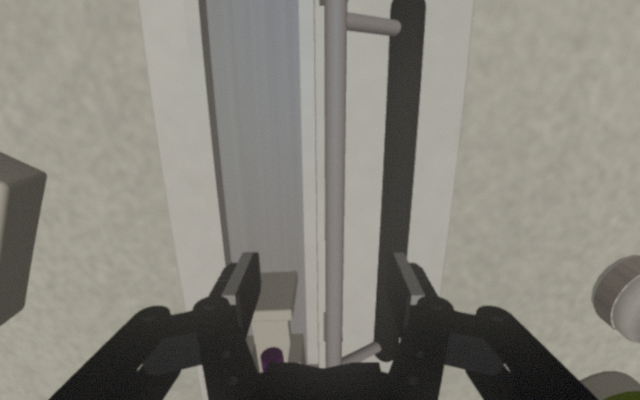

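The cradle is well under the raised flap. About 21 mm to go, slower now.

```bash
python3 -m crank '[{"tx":0,"ty":0,"tz":0.4,"wx":0,"wy":0,"wz":0},{"tx":0,"ty":0,"tz":0.8,"wx":0,"wy":0,"wz":0},{"tx":0,"ty":0,"tz":1.2,"wx":0,"wy":0,"wz":0},{"tx":0,"ty":0,"tz":1.5,"wx":0,"wy":0,"wz":0},{"tx":0,"ty":0,"tz":1.8,"wx":0,"wy":0,"wz":0},{"tx":0,"ty":0,"tz":1.8,"wx":0,"wy":0,"wz":0}]'
python3 -m crank '[{"tx":0,"ty":0,"tz":0.1,"wx":0,"wy":0,"wz":0},{"tx":0,"ty":0,"tz":0.2,"wx":0,"wy":0,"wz":0},{"tx":0,"ty":0,"tz":0.2,"wx":0,"wy":0,"wz":0}]'
python3 - <<'E'
from h import *
from rig import bot,viewer
s=bot.observe();print(w2r(s["eef_pos"]),s["wrist_force"],s["ft_torque"])
cv2.imwrite("pics/s8.png",cv2.resize(viewer.grab_frame("scene")[130:300,260:440],None,fx=3.3,fy=3.3,interpolation=cv2.INTER_CUBIC))
E
```

```text
time_s: 5.7
eef_pos: [0.6073, 0.0802, 0.023]
eef_rot: [-0.084, 1.57, 0.084]
wrist_force: [-2.5, 0.8, 5.0]
grip_width: 0.0606
time_s: 5.95
eef_pos: [0.6089, 0.0804, 0.023]
eef_rot: [-0.085, 1.571, 0.084]
wrist_force: [-4.3, -0.1, 5.5]
grip_width: 0.0607
[-45.80465585  28.40115185  23.04097614] [-4.33832615 -0.12184784  5.49447821] [0.04746525 0.69045486 0.09008748]
```

View pics/s8.png

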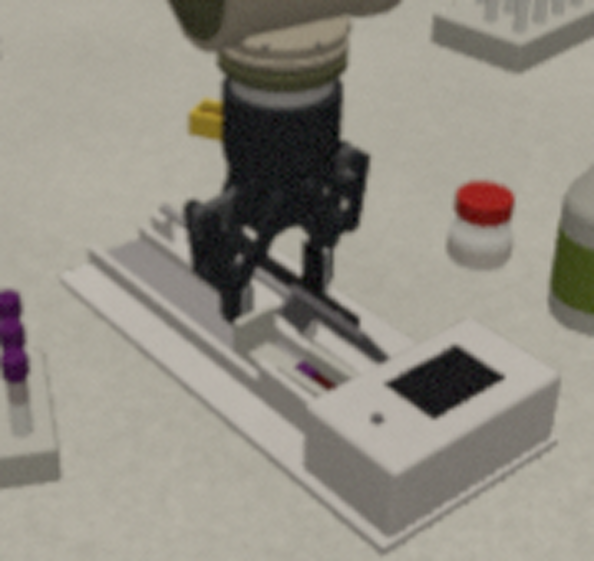

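```bash
python3 -m crank '[{"tx":0,"ty":0,"tz":0.1,"wx":0,"wy":0,"wz":0},{"tx":0,"ty":0,"tz":0.2,"wx":0,"wy":0,"wz":0},{"tx":0,"ty":0,"tz":0.2,"wx":0,"wy":0,"wz":0},{"tx":0,"ty":0,"tz":0.2,"wx":0,"wy":0,"wz":0}]'
python3 -c "
from h import *
from rig import bot
s=bot.observe();print(w2r(s['eef_pos']),s['wrist_force'],s['ft_torque'])"
```

```text
time_s: 6.33
eef_pos: [0.6094, 0.0805, 0.023]
eef_rot: [-0.084, 1.575, 0.084]
wrist_force: [-11.0, -1.4, 9.6]
grip_width: 0.0605
[-45.31030802  28.43772464  23.00226389] [-11.01240901  -1.39241311   9.61759692] [-0.22815225  1.65454729 -0.20122716]
```

```bash
python3 -m crank '[{"tx":0,"ty":0,"tz":0.1,"wx":0,"wy":0,"wz":0},{"tx":0,"ty":0,"tz":0.1,"wx":0,"wy":0,"wz":0}]'
python3 -c "
from h import *
from rig import bot,viewer
s=bot.observe();print(w2r(s['eef_pos']),s['wrist_force'],s['ft_torque'])
i=viewer.camera_info('wrist');cv2.imwrite('pics/w9.png',viewer.grab_frame('wrist'))
t=viewer.grab_frame('top');cv2.imwrite('pics/t9.png',cv2.resize(t[85:250,270:370],None,fx=3.6,fy=3.6))
"
```

```text
time_s: 6.5
eef_pos: [0.6094, 0.0805, 0.023]
eef_rot: [-0.084, 1.577, 0.084]
wrist_force: [-15.9, -2.9, 12.9]
grip_width: 0.0609
[-45.26091141  28.46042911  22.98348742] [-15.85020132  -2.89774956  12.85688125] [-0.45597114  2.35991835 -0.29315315]
```

View pics/w9.png

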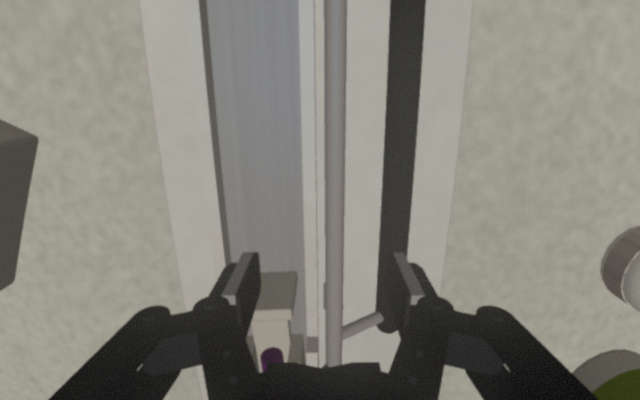

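The push force rose to 16 N with no further motion at TCP x = -45.3 (about -45 predicted), so the carrier is home. Now back off the plate, then rise.

```bash
python3 -m crank '[{"tx":0,"ty":0,"tz":-0.4,"wx":0,"wy":0,"wz":0},{"tx":0,"ty":0,"tz":-0.9,"wx":0,"wy":0,"wz":0},{"tx":0,"ty":0,"tz":-1.4,"wx":0,"wy":0,"wz":0},{"tx":0,"ty":0,"tz":-1.4,"wx":0,"wy":0,"wz":0},{"tx":-0.8,"ty":0,"tz":-1.4,"wx":0,"wy":0,"wz":0},{"tx":-1.6,"ty":0,"tz":-1.4,"wx":0,"wy":0,"wz":0},{"tx":-2.4,"ty":0,"tz":-1.4,"wx":0,"wy":0,"wz":0},{"tx":-3.2,"ty":0,"tz":-1.4,"wx":0,"wy":0,"wz":0},{"tx":-4.2,"ty":0,"tz":-1.4,"wx":0,"wy":0,"wz":0},{"tx":-6,"ty":0,"tz":-1.4,"wx":0,"wy":0,"wz":0},{"tx":-8,"ty":0,"tz":-1.4,"wx":0,"wy":0,"wz":0},{"tx":-9,"ty":0,"tz":-1.4,"wx":0,"wy":0,"wz":0}]'
python3 - <<'E'
from h import *
from rig import bot,viewer
s=bot.observe();print(w2r(s["eef_pos"]),s["wrist_force"])
cv2.imwrite("pics/s10.png",cv2.resize(viewer.grab_frame("scene")[130:300,260:440],None,fx=3.3,fy=3.3,interpolation=cv2.INTER_CUBIC))
s=bot.observe();cv2.imwrite("pics/w10.png",viewer.grab_frame("wrist"));np.savez("w10.npz",**{k:s[k] for k in("eef_pos","eef_rot")})
E
```

```text
time_s: 7.6
eef_pos: [0.5991, 0.0794, 0.1158]
eef_rot: [-0.084, 1.566, 0.084]
wrist_force: [-0.2, 0.1, -0.7]
grip_width: 0.0606
[-55.70436295  28.42798861 115.82895962] [-0.23205868  0.11794194 -0.71010718]
```

View pics/s10.png

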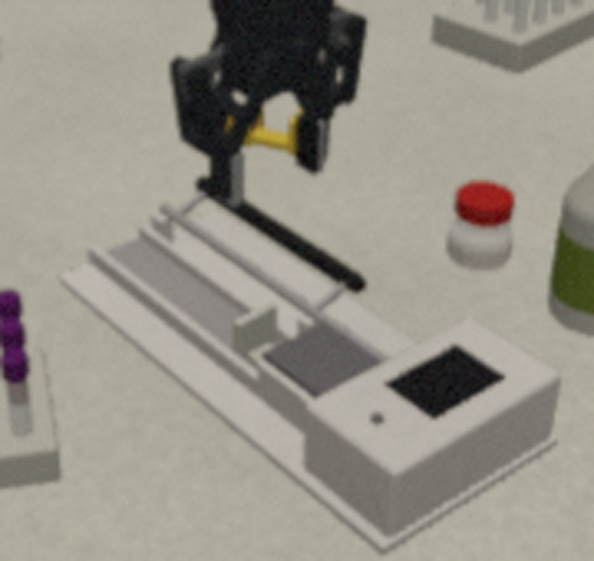

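View pics/w10.png

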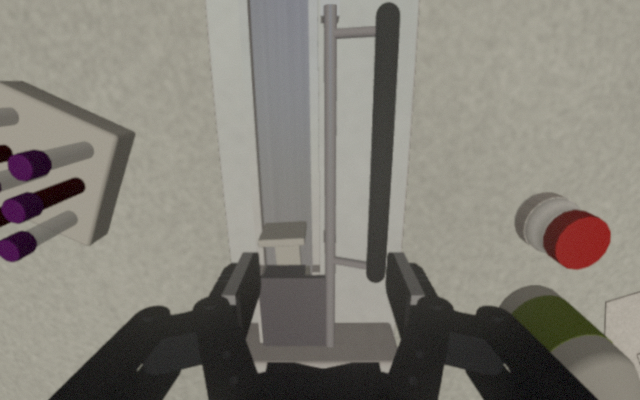

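The flap is down over the carrier with the plate outside. I measure the plate's position relative to the flap front.

Run:
```python
from h import *
from rig import bot,viewer
s=np.load("w10.npz");i=viewer.camera_info("wrist");T=wT(s,i)
for n,p,z in(("plate bot",(285,223),.012),("plate top rear",(283,238),.046),("flap front edge L",(264,276),.04),("flap front R",(325,276),.04),("body front",(326,322),.060),("bar near",(388,8),.052),("bar far",(376,276),.052)):
    print(n,np.round(w2r(plane(i,p,z,T)),1))
a=cv2.imread("pics/w10.png")[200:370,200:430];cv2.imwrite("pics/w10c.png",cv2.resize(a,None,fx=3.4,fy=3.4,interpolation=cv2.INTER_CUBIC))
t=viewer.grab_frame("top");cv2.imwrite("pics/t10.png",t);cv2.imwrite("pics/t10c.png",cv2.resize(t[85:250,270:370],None,fx=3.6,fy=3.6))
```

```text
plate bot [-34.1  -3.1  12. ]
plate top rear [-36.7  -0.7  46. ]
flap front edge L [ -1.4 -17.5  40. ]
flap front R [-1.6 29.6 40. ]
body front [25.5 30.4 60. ]
bar near [-183.2   65.    52. ]
bar far [-9.  66.8 52. ]
```

View pics/w10c.png

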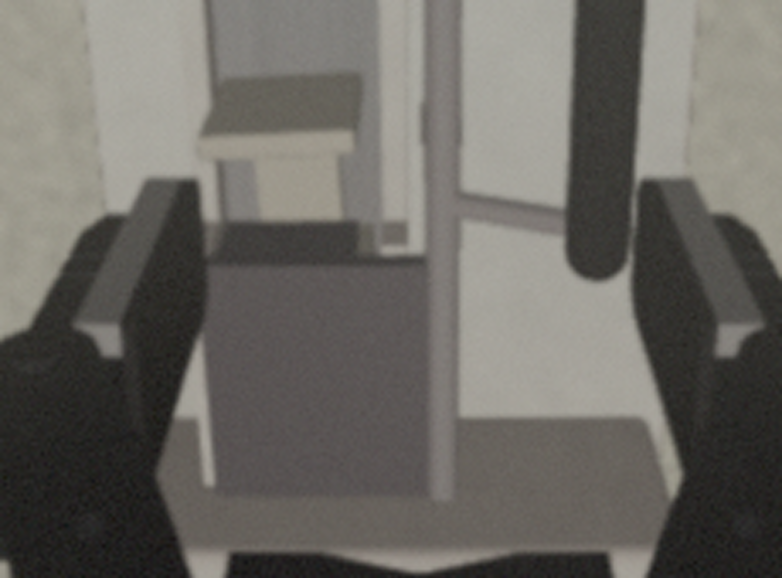

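View pics/t10.png

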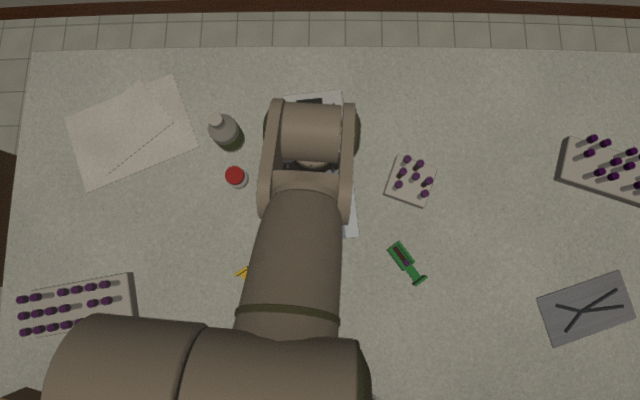

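The plate's rear face reads -34 to -36.7 mm, where -34 is nominal and the flap front reads -1.5 for a true 0. The bar is back at its shut height, the bystanders sit at their original pixels, and the tips are clear. Handing in.

```bash
python3 -c "
from rig import bot
s=bot.observe();print(s['time_s'],s['wrist_force']);print(bot.finish_job())"
```

```text
7.75 [ 0.09994769 -0.93076508  0.00933174]
the job is handed in; nothing more can be done
None
```

The carrier is in the reader with the flap shut over it, and I handed the job in at 7.75 s of the 38 s allowed. The hand-in reports no verdict.

**What I did:** I held the black bar down with one fingertip, which raised the flap. The other fingertip pushed the white carrier about 98 mm along the lane to the back stop. I then backed off the end plate and lifted clear, so the spring shut the flap.

**Last checks:**
- **Home against the stop:** the push force rose to 16 N with no further motion, at the position I had predicted. In the last wrist picture the plate's rear face read x = -34.1 mm at its foot and -36.7 mm at its top edge. The nominal value is -34 mm. The flap's front edge read 1.5 mm low in the same picture, so the 2.7 mm difference at the top edge is probably calibration error.
- **Flap shut:** the pictures show the roof flat over the bay and the bar back up. I did not measure the flap angle directly.
- **Nothing else disturbed:** the rack, bottle and jar were at their original pixels in the top view. The wrist force was about 1 N or less before hand-in, and the fingertips were well clear.

**Two things went wrong on the way:**
- The first move was refused because I left out some of the required keys in the rows.
- While I held the bar down, it pulled sideways on the finger with about 6 N. I shifted that finger 2 mm inward and raised it 1.5 mm before pushing.

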